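Press a headed bush home into a bearing housing

ROBOT

A 6-joint arm with a two-finger parallel gripper is mounted at the origin on a cart in front of the work surface, level with it; the furniture and walls round the work are solid. World frame = base frame: x ahead of the robot, y to its left, z up, the work surface at z = 0. Lengths are in m, angles in rad, forces in N, time in s.
With the tool pointing down it reaches from about 0.25 to 0.725 m from the base axis. Payload 4 kg.
Tool frame: the origin (TCP) lies midway between the tips of the shut fingers; the grasp point (between the pads) lies 19 mm behind it; z points along the fingers, y is the line along which they close (so a half turn about z gives the same grasp; the last joint's range is limited). The gripper opens to 85 mm and grips with 20 to 120 N. Pads are 22 mm wide; open, the fingers measure 114 mm over their backs; the gripper's body (76 mm by 85 mm) begins 54 mm behind the grasp point. The pads swing forward as they close: fully open they stand 13 mm farther back than shut.
Start: joints at [-1.144, 0.241, 0.005, 1.335, 0, 1.571], TCP at [0.207, -0.455, 0.231] pointing down, gripper open.
Joint ranges: [-2.72, 2.72], [-1.05, 1.87], [-1.09, 1.28], [-1.99, 2.15], [-1.42, 1.44], [-3.14, 3.14]. Speed limits (rad/s): [2.79, 2.79, 3.14, 3.14, 3.14, 3.14].

INTERFACE

Orientations are given as a unit quaternion [x, y, z, w].
In Python, from workcell import bot gives the robot as it stands.
- The arm moves only by the tool move_arm, never from a script. Its argument "motion" is a list of rows, each an object of numbers: "x", "y", "z": the shift along the tool's x, y, z in cm; "yaw": the turn about the tool's z in degrees. A call has 1 to 20 rows; each row is the pose to reach, as a shift and turn from the pose commanded when the call began, along the tool's axes at that moment; what a row does not reach only later rows make up. A row lasts 1/8 s, in which the tool goes at most 62.5 mm and 10.7 degrees, less where a joint would pass 70% of its speed; a pose out of reach is approached as far as the arm can. A call with a gripper value outside its range is refused whole. "gripper" is the opening, from -1 (shut) to 1 (fully open), set as the call begins (left out, the last holds). The fingers move at their own pace and stop on an object; the grip force is fixed at half the most. Time passes only in rows, so rows that repeat a pose let the fingers close. It gives the time, the measured TCP pose, the force, the opening and the grip force at its end, in the units of the state.
- bot.get_obs(): the state, without advancing time (a new reading comes with each control period).
- bot.camera(name): name is "scene" or "top"; returns the picture (400x640x3 uint8, blue, green, red); there is no depth.
- bot.camera_model(name): a dict with "K" (3x3 intrinsics, pixels), "world_from_camera" (4x4, takes a point from camera to world coordinates). Camera axes: x right, y down, z forward; pixel columns grow to the right and rows downward; lengths in m; the calibration is good to about 2 mm. A picture is of the moment at which its call begins. camera_model takes no time and is no camera call.
- bot.job_done(): hands the job in; it is judged then, once.
Trained networks look in the newest picture that a camera, given by its name, has taken for a name from the list of things; names that differ only in an ending like _2 or _b are one class to them, and where a whole thing is asked for, a point or a joint stands for the part that bears it (a point fixed in the world has none). Each returns a list of dicts, best first, with "score" (0 to 1); they miss things now and then, are a little off and sometimes report something else, mostly with a low value. They report only what shows in the picture. A call takes as long as a camera call. They do not tell look-alikes from the thing itself.
- bot.cut_out(camera, name): "mask" (400x640 bool, what is visible of it) and "centre" ([row, column] in pixels, amid what is visible of it).
The state is a dict: "clock": time; "joint_pos": joint angles; "joint_vel": joint speeds; "tau": joint torques, N m; "eef_pos": TCP position; "tool_rot": TCP orientation; "ft_force": force on the tool from outside, world axes, zero at the start; "ft_torque": the same for the moment, N m; "grip_width": finger opening in m; "grasp_force": force on a finger pad.
Only numpy, scipy, OpenCV 4.12 (cv2) and the standard library are available. Lean on these libraries where they do the work, as an engineer would, in place of code of your own. Each camera call takes 0.05 s, during which the arm holds its last target. There are 200 camera calls.

TASK

Take the headed bronze bush out of the wooden stand, feel its spigot into the off-centre bore of the steel bearing housing and press it down against the stiff seal until its shoulder sits flush on the housing, then let go. Work gently: never bear on the housing with more than about 40 N (4 kg), and leave the bearing, the gear and the tin where they are.

Things in the scene. Friction and masses are not known exactly. Their poses are not given: they have to be found in the camera images.
- bush_head (a point): Centre of the head of the loose bronze bush (140 g), on its axis; z up. Plain round head 36 mm across, 40 tall, with a 22 mm hole in its top; grip its upper half, so that the fingertips stay above the shoulder. Below it a spigot 24 mm across, 24 long, its last 5 mm tapering to 20. Shoulder (underside of head) 20 mm below this point, foot 44 mm below. It stands loosely in the stand.
- stand_hole0 (a point): Centre of the mouth of the hole (27 mm across) in the wooden stand, a fixed block 60 x 60 x 45 mm; the mouth is in its top face, 45 mm above the cabinet top. The bush's shoulder rests on this face at the start. z up.
- housing_top (a point): Centre of the steel housing's top face, 52 mm above the cabinet top, on the axis of its round foot; z up. This is NOT the bore's centre: the upright bore (25 mm across) is eccentric, its centre exactly 4.5 mm from this point in a direction that differs every time and is not reported. So feel (or look) for it. The block is clamped and does not turn.
- housing: Steel bearing housing, fixed: round foot 78 mm across, 10 thick, disc, square block 50 x 50 x 36 mm (at any yaw) with the bore. Origin: underside of the foot, 52 mm below housing_top; z up. A rubber disc lies 10 mm down the bore; from there the spigot must push it 14 mm down with about 8 N (it stays where pushed) until the shoulder meets the top face. The bush's weight does not.
- bearing: Ball bearing 52 mm across, 15 mm thick, lying loose on the cabinet: a bystander. Origin at the centre of its underside.
- gear: Small spur gear 60 mm across, 21 mm tall, lying loose on the cabinet: a bystander. Origin at the centre of its underside.
- tin: Closed round tin, 80 mm across, 69 mm tall, standing loose on the cabinet: a bystander. Origin at the centre of its underside.
There are look-alikes about, which are no part of the job. Of the things like the part that bears bush_head, leave any that is black; of the rest the larger one is meant.

How it is judged:
By the outcome, as a careful person would: the job done as asked, in the order asked, and still so for the second after the job is handed in, with the robot touching nothing.
It also fails if it takes over 56 s, if anything falls off the work surface, if the arm or the gripper's body presses on something with over 40 N, if the wrist force passes 120 N, or if a joint passes its speed limit or range.

## Working session

There is one attempt and no reset: what is moved stays moved. The work goes in short steps, Python scripts to look and compute and a tool call to move; the robot and the scene stay as the last step left them, time stands still between calls to the robot, and variables do not carry over. Pictures are saved under pics/ and viewed, at most 10 in all, crops included, and the job is handed in when it is done.

Besides the shell and the picture viewer there is one more tool, called after "Request:" by a JSON object that holds its "method" and its "body". move_arm: Moves the arm, as the interface text tells. Its arguments: {"type":"object","properties":{"motion":{"type":"array"},"gripper":{"type":"number"}},"required":["motion"]}

```bash
mkdir -p pics; ls
cat > h.py <<'E'
import numpy as np, cv2
from workcell import bot
def ray(cam,rc,z):
    m=bot.camera_model(cam);T=np.array(m["world_from_camera"]);K=np.array(m["K"])
    d=T[:3,:3]@np.linalg.solve(K,[rc[1],rc[0],1.]);o=T[:3,3]
    return (o+d*(z-o[2])/d[2])
def proj(cam,p):
    m=bot.camera_model(cam);T=np.linalg.inv(np.array(m["world_from_camera"]));K=np.array(m["K"])
    q=K@(T[:3,:3]@np.array(p)+T[:3,3]);return q[:2]/q[2]
E
python3 - <<'E'
from h import *
ims=[bot.camera(c) for c in("top","scene")]
cv2.imwrite("pics/a.png",ims[0]);cv2.imwrite("pics/b.png",ims[1])
for c in("top","scene"):
    T=np.array(bot.camera_model(c)["world_from_camera"]);print(c,T[:3,3].round(3),T[:3,:3].round(3).tolist(),np.array(bot.camera_model(c)["K"])[0,0])
    for n,z in(("bush_head",.085),("stand_hole0",.045),("housing",.052),("bearing",.015),("gear",.02),("tin",.069)):
        for d in bot.cut_out(c,n)[:4]:
            print(c,n,round(d["score"],2),np.round(d["centre"]),d["mask"].sum(),ray(c,d["centre"],z).round(3))
E
```

```text
pics
top [ 0.32  -0.184  0.93 ] [[-0.297, -0.925, 0.238], [-0.955, 0.288, -0.072], [-0.002, -0.248, -0.969]] 479.4230991964406
top bush_head 0.9 [274. 402.] 354 [ 0.378 -0.34   0.085]
top bush_head 0.74 [242. 273.] 371 [ 0.5   -0.139  0.085]
top bush_head 0.54 [144. 342.] 202 [ 0.641 -0.313  0.085]
top stand_hole0 0.83 [281. 399.] 731 [ 0.369 -0.338  0.045]
top stand_hole0 0.42 [234. 328.] 469 [ 0.493 -0.239  0.045]
top housing 0.71 [286. 346.] 1363 [ 0.39  -0.241  0.052]
top housing 0.54 [272. 404.] 394 [ 0.382 -0.351  0.052]
top housing 0.37 [234. 326.] 514 [ 0.493 -0.235  0.052]
top bearing 0.61 [220. 327.] 458 [ 0.526 -0.248  0.015]
top gear 0.84 [209. 353.] 673 [ 0.531 -0.303  0.02 ]
top tin 0.86 [182. 291.] 1509 [ 0.604 -0.201  0.069]
scene [ 0.16  -0.996  0.522] [[0.907, -0.208, 0.365], [-0.42, -0.432, 0.798], [-0.008, -0.877, -0.48]] 494.5866464242214
scene bush_head 0.96 [246. 264.] 616 [ 0.364 -0.372  0.085]
scene bush_head 0.96 [193. 292.] 430 [ 0.474 -0.224  0.085]
scene bush_head 0.69 [220. 400.] 288 [ 0.603 -0.399  0.085]
scene housing 0.96 [229. 250.] 953 [ 0.375 -0.264  0.052]
scene bearing 0.7 [230. 316.] 461 [ 0.508 -0.264  0.015]
scene gear 0.63 [241. 339.] 587 [ 0.525 -0.325  0.02 ]
scene tin 0.69 [198. 352.] 1634 [ 0.581 -0.267  0.069]
```

View pics/a.png

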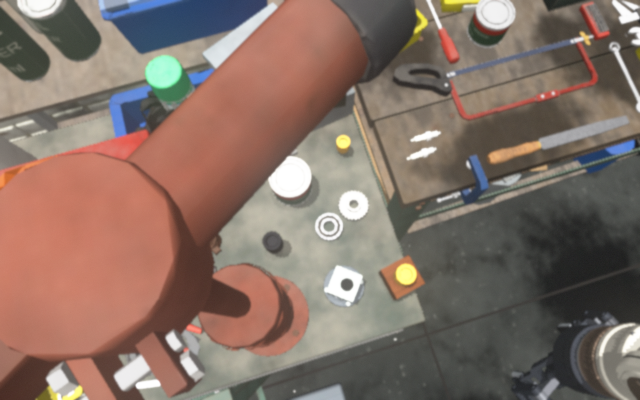

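View pics/b.png

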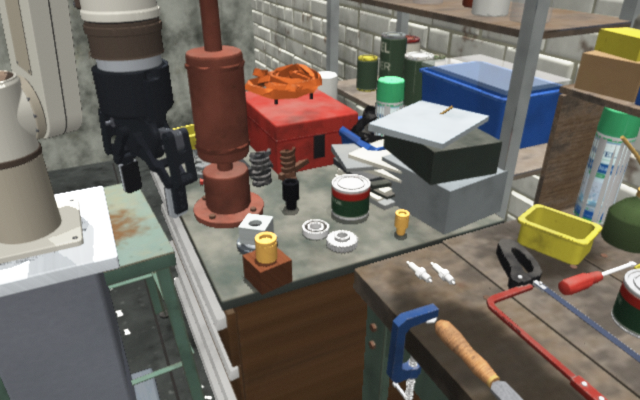

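The bush candidates in top-view pixels are bronze in the stand (405,274), black (273,242) and small bronze (343,144). The one in the stand fits, because it is not black and is the larger of the two bronze ones. I'll confirm it in a crop and measure at the same time.

```bash
cat > m.py <<'E'
from h import *
from scipy.optimize import least_squares
def silh(cam,xy,r,z0,z1):
    a=np.linspace(0,2*np.pi,40)
    P=[proj(cam,(xy[0]+r*np.cos(t),xy[1]+r*np.sin(t),z)) for z in(z0,z1) for t in a]
    return cv2.convexHull(np.array(P,np.float32)).reshape(-1,2)
def fit(cam,mask,xy,r,z0,z1):
    ys,xs=np.nonzero(mask);c=np.array([xs.mean(),ys.mean()])
    def f(p):
        m=cv2.moments(silh(cam,p,r,z0,z1));return [m["m10"]/m["m00"]-c[0],m["m01"]/m["m00"]-c[1]]
    s=least_squares(f,xy,diff_step=1e-3);return s.x,cv2.contourArea(silh(cam,s.x,r,z0,z1)),mask.sum()
if __name__=="__main__":
    t=bot.camera("top");s=bot.camera("scene")
    for c in("top","scene"):
        print(c,"bush",fit(c,bot.cut_out(c,"bush_head")[0]["mask"],[.375,-.345],.018,.045,.085))
    # bore: dark pixels within the light top face
    g=cv2.cvtColor(t,cv2.COLOR_BGR2GRAY)
    print(g[272:300,330:364:1][::2,::2])
    for n,px in(("press",(240,300)),("pressleft",(308,310)),("presstop",(255,350)),("stand c",(424,290)),("stand c2",(398,299)),("stand c3",(380,268))):
        print(n,ray("top",px[::-1],0 if "press" in n else .045).round(3))
    a=cv2.resize(t[235:325,310:430],None,fx=6,fy=6,interpolation=cv2.INTER_CUBIC)[:, :720]
    b=cv2.resize(s[200:300,225:345],None,fx=6,fy=6,interpolation=cv2.INTER_CUBIC)
    cv2.imwrite("pics/c.png",a);cv2.imwrite("pics/d.png",b)
E
python3 m.py
```

```text
top bush (array([ 0.50295076, -0.1370375 ]), 390.88789208536036, np.int64(349))
scene bush (array([ 0.37485691, -0.34823317]), 654.2469995127758, np.int64(643))
[[182 194 252 255 255 255 255 255 255 255 255 253 241 219 179 163 160]
 [183 216 254 255 255 255 255 255 255 255 255 255 255 254 248 224 173]
 [188 245 255 255 255 255 255 255 254 254 255 255 255 255 255 254 219]
 [204 254 255 255 255 255 252 224 188 207 242 254 255 255 255 254 198]
 [237 255 255 255 255 253 167 109 100 104 131 232 255 255 255 251 191]
 [251 255 255 255 255 230 109  99  99  99 100 161 254 255 255 242 198]
 [254 255 255 255 255 213 102  99  98  99 100 131 252 255 253 180 148]
 [255 255 255 255 255 227 108 100  99  99 100 150 253 255 244 141 141]
 [255 255 255 255 255 252 168 105  99 101 121 230 255 254 208 132 154]
 [255 255 255 255 255 255 251 196 152 162 227 254 255 253 164 134 162]
 [252 254 255 255 255 255 255 254 253 254 255 255 255 237 136 145 162]
 [168 197 243 253 255 255 255 255 255 255 255 255 254 188 132 155 150]
 [172 162 165 196 227 253 255 255 255 255 255 255 245 145 141 157 144]
 [179 176 171 174 157 170 216 243 254 255 255 255 215 134 153 150 158]]
press [ 0.429 -0.043  0.   ]
pressleft [ 0.372 -0.162  0.   ]
presstop [ 0.331 -0.046  0.   ]
stand c [ 0.341 -0.375  0.045]
stand c2 [ 0.34  -0.325  0.045]
stand c3 [ 0.403 -0.312  0.045]
```

View pics/c.png

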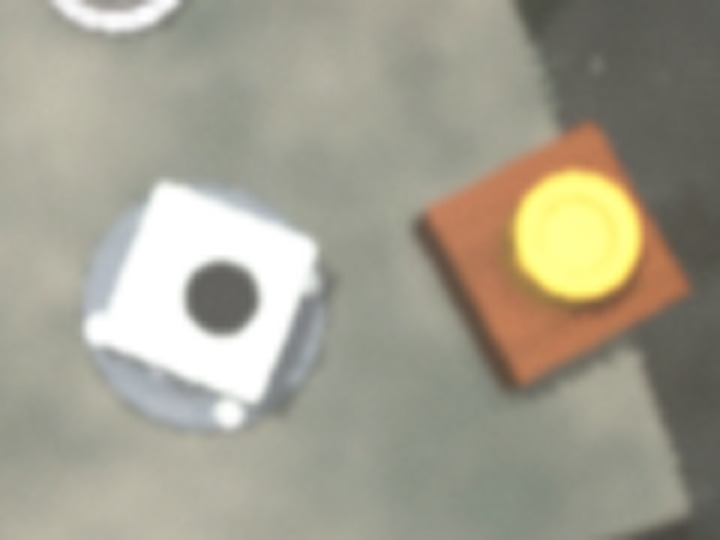

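View pics/d.png

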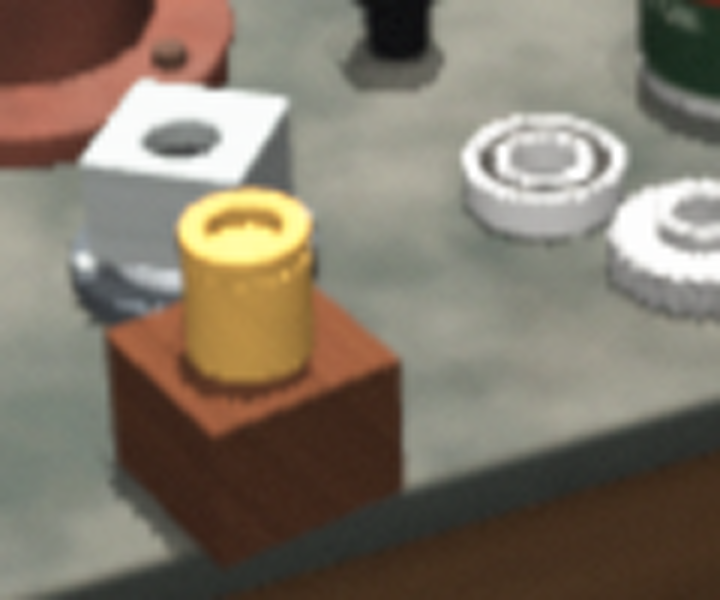

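The crop shows the large bronze bush standing in the wooden stand, with its head at top pixel (405,274). The dark bore is at about (347,285), off-centre in the white block at (345,286). Next I'll measure both precisely in both views.

```bash
cat > p.py <<'E'
from m import *
t=bot.camera("top");s=bot.camera("scene")
tm=[d["mask"] for d in bot.cut_out("top","bush_head") if abs(d["centre"][1]-403)<8]
if tm: print("top bush net",fit("top",tm[0],[.375,-.345],.018,.045,.085))
for c,im,box in(("top",t,(250,300,385,425)),("scene",s,(225,270,245,285))):
    h=cv2.cvtColor(im,cv2.COLOR_BGR2HSV);m=(h[...,0]>15)&(h[...,0]<35)&(h[...,1]>110)&(h[...,2]>100)
    k=np.zeros_like(m);k[box[0]:box[1],box[2]:box[3]]=1
    print(c,"bush hsv",fit(c,m&k,[.375,-.345],.018,.045,.085))
def ringfit(cam,im,box,sign=1):
    g=cv2.cvtColor(im,cv2.COLOR_BGR2GRAY).astype(float)[box[0]:box[1],box[2]:box[3]]
    lo,hi=g.min(),np.percentile(g,90);w=np.clip((hi-g)/(hi-lo),0,1)
    yy,xx=np.mgrid[box[0]:box[1],box[2]:box[3]]
    c=np.array([(w*yy).sum(),(w*xx).sum()])/w.sum();return c,ray(cam,c,.052).round(4),w.sum(),cv2.contourArea(silh(cam,ray(cam,c,.052)[:2],.0125,.052,.0521))
print("bore top",ringfit("top",t,(277,294,338,355)))
g=cv2.cvtColor(s,cv2.COLOR_BGR2GRAY);print(g[215:232,245:266])
# housing top face from top view
h=cv2.cvtColor(t,cv2.COLOR_BGR2GRAY);m=np.zeros_like(h);m[262:306,324:366]=(h[262:306,324:366]>228)
n,l,st,ce=cv2.connectedComponentsWithStats(m);i=1+np.argmax(st[1:,4]);mm=(l==i).astype(np.uint8)
cs,_=cv2.findContours(mm,cv2.RETR_EXTERNAL,cv2.CHAIN_APPROX_NONE);cc=max(cs,key=cv2.contourArea)
P=np.array([ray("top",(q[0][1],q[0][0]),.052)[:2] for q in cc],np.float32)
r=cv2.minAreaRect(P*1000);print("face",r,"corners",cv2.boxPoints(r).tolist())
o=bot.get_obs();print(o["eef_pos"],o["tool_rot"],o["ft_force"],o["clock"])
from scipy.spatial.transform import Rotation as R
print(R.from_quat(o["tool_rot"]).as_matrix().round(3))
E
python3 p.py
```

```text
top bush net (array([ 0.37601291, -0.34558987]), 402.61920489929616, np.int64(407))
top bush hsv (array([ 0.37675207, -0.34795669]), 403.40140925813466, np.int64(354))Traceback (most recent call last):
  File "p.py", line 8, in <module>
    print(c,"bush hsv",fit(c,m&k,[.375,-.345],.018,.045,.085))
                       ~~~^^^^^^^^^^^^^^^^^^^^^^^^^^^^^^^^^^^
  File "m.py", line 11, in fit
    s=least_squares(f,xy,diff_step=1e-3);return s.x,cv2.contourArea(silh(cam,s.x,r,z0,z1)),mask.sum()
    return func(*args, **kwargs)
    result = trf(vector_fun.fun, vector_fun.jac, x0, f0, J0, lb, ub, ftol, xtol,
                 gtol, max_nfev, x_scale, loss_function, tr_solver,
                 tr_options.copy(), verbose, callback=callback_wrapped)
    return trf_no_bounds(
        fun, jac, x0, f0, J0, ftol, xtol, gtol, max_nfev, x_scale,
        loss_function, tr_solver, tr_options, verbose, callback=callback)
    f_new = fun(x_new)
    self._update_fun()
    ~~~~~~~~~~~~~~~~^^
    self.f = self.fun_wrapped(xp_copy(self.x))
             ~~~~~~~~~~~~~~~~^^^^^^^^^^^^^^^^^
    return np.atleast_1d(self.fun(x))
                         ~~~~~~~~^^^
    return self.f(x, *self.args, **self.kwargs)
           ~~~~~~^^^^^^^^^^^^^^^^^^^^^^^^^^^^^^
  File "m.py", line 10, in f
    m=cv2.moments(silh(cam,p,r,z0,z1));return [m["m10"]/m["m00"]-c[0],m["m01"]/m["m00"]-c[1]]
                  ~~~~^^^^^^^^^^^^^^^
  File "m.py", line 5, in silh
    P=[proj(cam,(xy[0]+r*np.cos(t),xy[1]+r*np.sin(t),z)) for z in(z0,z1) for t in a]
       ~~~~^^^^^^^^^^^^^^^^^^^^^^^^^^^^^^^^^^^^^^^^^^^^^
  File "h.py", line 8, in proj
    m=bot.camera_model(cam);T=np.linalg.inv(np.array(m["world_from_camera"]));K=np.array(m["K"])
ValueError: time passes only in moves, steps and waits
```

```bash
sed -i 's/^def ray/M={c:bot.camera_model(c) for c in("top","scene")}\ndef ray/; s/m=bot.camera_model(cam)/m=M[cam]/' h.py
python3 p.py
```

```text
top bush net (array([ 0.37590421, -0.34666042]), 403.04118624376133, np.int64(404))
top bush hsv (array([ 0.37674231, -0.34778888]), 403.3393540396355, np.int64(359))
scene bush hsv (array([ 0.37378661, -0.35338147]), 661.735792675172, np.int64(534))
bore top (array([284.17486398, 346.47665941]), array([ 0.3924, -0.243 ,  0.052 ]), np.float64(116.32911392405065), 148.92546093976125)
[[154 213 246 251 251 251 251 251 251 251 251 249 247 244 234 229 230 234
  235 226 219]
 [194 240 249 251 251 251 251 251 251 251 251 251 251 251 251 251 251 251
  251 248 247]
 [233 248 250 251 250 251 251 251 251 251 251 251 251 251 251 251 251 251
  251 251 251]
 [246 251 251 251 251 251 251 250 250 250 249 249 249 250 250 251 251 251
  251 251 251]
 [250 251 251 251 251 250 248 245 240 235 232 231 232 239 243 247 250 251
  251 251 251]
 [251 251 251 251 247 238 229 213 190 176 172 172 166 185 206 223 243 249
  251 251 250]
 [252 252 251 247 231 186 162 145 137 135 139 137 138 139 147 158 215 245
  251 251 251]
 [251 251 249 232 175 133 125 127 128 131 133 132 136 133 129 131 173 241
  250 251 251]
 [
[... 599 characters left out ...]
43 244
  244 241 181]
 [135 135 134 134 136 137 136 138 139 141 143 146 147 159 166 180 197 202
  202 192 137]
 [137 137 138 137 138 136 135 137 135 136 135 133 135 135 139 145 152 162
  172 166 171]]
face ((396.12969970703125, -238.81869506835938), (56.1088752746582, 52.39717102050781), 50.81483840942383) corners [[358.0973815917969, -244.0109100341797], [398.7108459472656, -277.116943359375], [434.1620178222656, -233.62648010253906], [393.5485534667969, -200.52044677734375]]
[ 0.20698393 -0.45513758  0.23128396] [ 9.77316469e-01  2.11784134e-01  1.88833252e-06 -2.00231826e-05] [-0.02906327  0.2848238   0.61842334] 1.2
[[ 0.91   0.414 -0.   ]
 [ 0.414 -0.91   0.   ]
 [ 0.    -0.    -1.   ]]
```

Run:
```python
from h import *
for p in((193,208),(266,205),(229,223)): print("flange",ray("scene",p[::-1],0.005).round(3))
a=ray("scene",(208,193),.005);b=ray("scene",(205,266),.005);c=(a+b)/2
print("press c",c.round(3))
for z in(.1,.15,.2,.25,.3,.4,.5,.6): print(z,"scene",proj("scene",(c[0],c[1],z)).round(),"top",proj("top",(c[0],c[1],z)).round(), "mm/px scene",)
print("tcp top",proj("top",(.207,-.455,.231)),"elbowish",proj("top",(.2,-.1,.5)))
print("base",proj("scene",(0,0,.0)))
print("bore scene",ray("scene",(222.6,254.4),.052),"stand hole bush .3748,-.3482")
```

```text
flange [ 0.315 -0.057  0.005]
flange [ 0.46  -0.112  0.005]
flange [ 0.367 -0.15   0.005]
press c [ 0.388 -0.085  0.005]
0.1 scene [226. 166.] top [259. 312.] mm/px scene
0.15 scene [223. 143.] top [255. 311.] mm/px scene
0.2 scene [221. 119.] top [250. 309.] mm/px scene
0.25 scene [219.  94.] top [245. 307.] mm/px scene
0.3 scene [216.  68.] top [238. 305.] mm/px scene
0.4 scene [210.  10.] top [222. 300.] mm/px scene
0.5 scene [204. -54.] top [197. 293.] mm/px scene
0.6 scene [ 197. -125.] top [159. 281.] mm/px scene
tcp top [536.58237503 353.73785443] elbowish [271.1866292  514.42751617]
base [ 29.68224092 231.22988481]
bore scene [ 0.3905026  -0.24571358  0.052     ] stand hole bush .3748,-.3482
```

Request:
{"method": "move_arm", "body": {"motion": [{"x": 4,"y": -0.6,"z": 2},{"x": 8,"y": -1.2,"z": 4},{"x": 12,"y": -1.7,"z": 6},{"x": 16,"y": -2.3,"z": 8},{"x": 19.8,"y": -2.85,"z": 9.5},{"x": 19.8,"y": -2.85,"z": 10.5},{"x": 19.8,"y": -2.85,"z": 12.5},{"x": 19.8,"y": -2.85,"z": 14.5},{"x": 19.8,"y": -2.85,"z": 16.5},{"x": 19.8,"y": -2.85,"z": 17.5},{"x": 19.8,"y": -2.85,"z": 17.9},{"x": 19.8,"y": -2.85,"z": 17.9},{"x": 19.8,"y": -2.85,"z": 17.9}], "gripper": 1}}

```text
invalid input at $.motion[0]: expected keys x, y, z, yaw
```

Request:
{"method": "move_arm", "body": {"motion": [{"x": 4,"y": -0.6,"z": 2,"yaw": 0},{"x": 8,"y": -1.2,"z": 4,"yaw": 0},{"x": 12,"y": -1.7,"z": 6,"yaw": 0},{"x": 16,"y": -2.3,"z": 8,"yaw": 0},{"x": 19.8,"y": -2.85,"z": 9.5,"yaw": 0},{"x": 19.8,"y": -2.85,"z": 10.5,"yaw": 0},{"x": 19.8,"y": -2.85,"z": 12.5,"yaw": 0},{"x": 19.8,"y": -2.85,"z": 14.5,"yaw": 0},{"x": 19.8,"y": -2.85,"z": 16.5,"yaw": 0},{"x": 19.8,"y": -2.85,"z": 17.5,"yaw": 0},{"x": 19.8,"y": -2.85,"z": 17.9,"yaw": 0},{"x": 19.8,"y": -2.85,"z": 17.9,"yaw": 0},{"x": 19.8,"y": -2.85,"z": 17.9,"yaw": 0}], "gripper": 1}}

```text
clock: 2.82
eef_pos: [0.3758, -0.3477, 0.053]
tool_rot: [0.977, 0.212, 0.0, 0.001]
ft_force: [-0.5, -0.3, 0.0]
grip_width: 0.0854
grasp_force: 0.0
```

Request:
{"method": "move_arm", "body": {"motion": [{"x": 0,"y": 0,"z": 0,"yaw": 0},{"x": 0,"y": 0,"z": 0,"yaw": 0},{"x": 0,"y": 0,"z": 0,"yaw": 0},{"x": 0,"y": 0,"z": 0,"yaw": 0},{"x": 0,"y": 0,"z": 0,"yaw": 0},{"x": 0,"y": 0,"z": 0,"yaw": 0},{"x": 0,"y": 0,"z": 0,"yaw": 0},{"x": 0,"y": 0,"z": 0,"yaw": 0}], "gripper": -1}}

```text
clock: 3.82
eef_pos: [0.3756, -0.3473, 0.0527]
tool_rot: [0.977, 0.212, 0.0, 0.0]
ft_force: [-1.7, -0.4, 5.0]
grip_width: 0.0337
grasp_force: 59.8
```

Request:
{"method": "move_arm", "body": {"motion": [{"x": 0,"y": 0,"z": -0.5,"yaw": 0},{"x": 0,"y": 0,"z": -1.5,"yaw": 0},{"x": 0,"y": 0,"z": -2.5,"yaw": 0},{"x": 0,"y": 0,"z": -4,"yaw": 0},{"x": 0,"y": 0,"z": -5.5,"yaw": 0},{"x": 0,"y": 0,"z": -6.5,"yaw": 0},{"x": 0,"y": 0,"z": -6.5,"yaw": 0}]}}

```text
clock: 4.7
eef_pos: [0.376, -0.3478, 0.1185]
tool_rot: [0.977, 0.212, 0.001, 0.001]
ft_force: [-0.1, 0.2, -1.3]
grip_width: 0.0337
grasp_force: 59.7
```

Run:
```python
from m import *
t=bot.camera("top");s=bot.camera("scene");o=bot.get_obs()
print(o["clock"],o["eef_pos"].round(4) if hasattr(o["eef_pos"],'round') else o["eef_pos"],o["ft_force"],o["grip_width"],o["grasp_force"])
for c in("top","scene"):
    for d in bot.cut_out(c,"bush_head")[:4]: print(c,d["score"],d["centre"],d["mask"].sum())
u,v=proj("scene",(.375,-.347,.12)).astype(int)
cv2.imwrite("pics/e.png",cv2.resize(s[v-50:v+50,u-60:u+60],None,fx=6,fy=6,interpolation=cv2.INTER_CUBIC));print(u,v)
```

```text
4.8 [ 0.3753 -0.3471  0.1172] [ 0.41770593  0.12610848 -2.16736289] 0.03372760278330379 59.726822543889284
top 0.82 [240.7, 273.2] 334
top 0.62 [143.9, 342.1] 190
scene 0.83 [221.9, 399.5] 298
scene 0.59 [218.7, 261.2] 567
scene 0.55 [200.2, 294.1] 165
scene 0.19 [229.3, 316.4] 428
263 217
```

View pics/e.png

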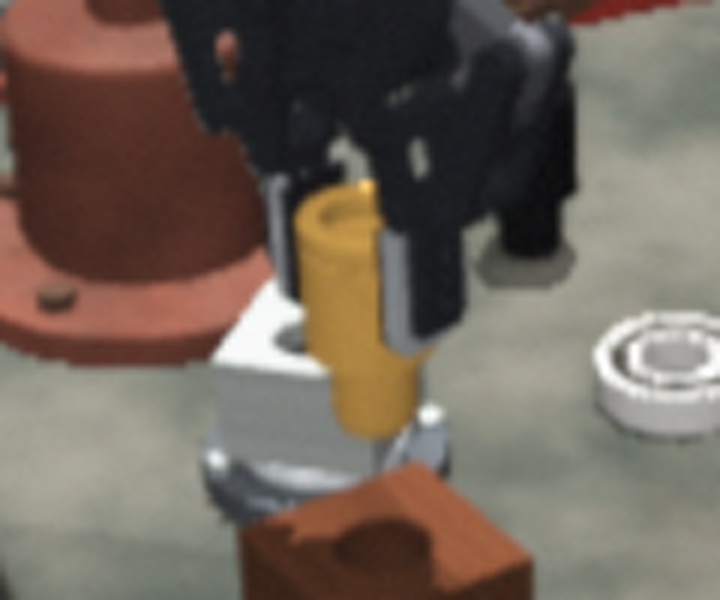

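The bush is held upright and clear of the stand. Next I'll move it over the bore.

Request:
{"method": "move_arm", "body": {"motion": [{"x": 1,"y": -1.5,"z": 0,"yaw": 0},{"x": 2.2,"y": -3.3,"z": 0,"yaw": 0},{"x": 3.4,"y": -5.1,"z": 0,"yaw": 0},{"x": 4.5,"y": -6.8,"z": 0,"yaw": 0},{"x": 5.3,"y": -8.0,"z": 0.5,"yaw": 0},{"x": 5.8,"y": -8.75,"z": 1.2,"yaw": 0},{"x": 5.8,"y": -8.75,"z": 2,"yaw": 0},{"x": 5.8,"y": -8.75,"z": 2,"yaw": 0},{"x": 5.8,"y": -8.75,"z": 2,"yaw": 0}]}}

```text
clock: 6.02
eef_pos: [0.392, -0.2441, 0.0972]
tool_rot: [0.977, 0.211, -0.0, 0.0]
ft_force: [0.9, 0.3, -2.5]
grip_width: 0.0337
grasp_force: 59.8
```

Run:
```python
from m import *
s=bot.camera("scene");t=bot.camera("top");o=bot.get_obs()
e=np.array(o["eef_pos"]);print(o["clock"],e.round(4),np.round(o["ft_force"],1),o["grip_width"])
sh=e[2]-.0077; 
u,v=proj("scene",(e[0],e[1],.07)).astype(int);print(u,v)
c=cv2.resize(s[v-30:v+30,u-40:u+40],None,fx=10,fy=10,interpolation=cv2.INTER_CUBIC)
def dr(pts,col):
    q=((np.array([proj("scene",p) for p in pts])-[u-40,v-30]+.5)*10-.5).round().astype(int)
    cv2.polylines(c,[q.reshape(-1,1,2)],True,col,1)
a=np.linspace(0,6.283,60)
ci=lambda x,y,z,r:[(x+r*np.cos(k),y+r*np.sin(k),z) for k in a]
dr(ci(e[0],e[1],sh-.019,.012),(0,255,0));dr(ci(e[0],e[1],sh,.018),(0,255,0));dr(ci(e[0],e[1],sh-.024,.010),(0,255,0))
dr(ci(.3905,-.2457,.052,.0125),(0,0,255))
cv2.imwrite("pics/f.png",c);print("fit sh",sh)
```

```text
6.125 [ 0.3921 -0.2442  0.0974] [ 0.2 -0.8 -1.3] 0.03365471404081194
254 213
fit sh 0.0897454324201055
```

View pics/f.png

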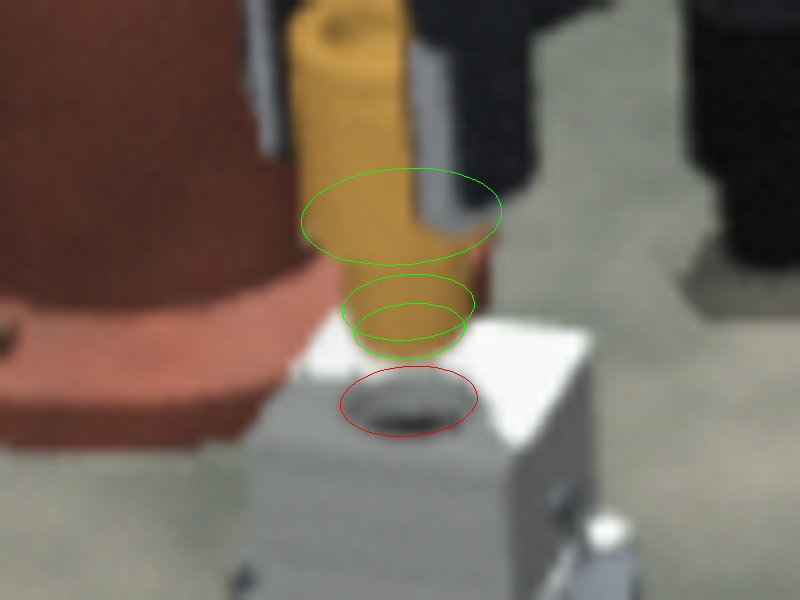

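The overlay puts the spigot almost over the bore (bore at crop pixel (409,401), spigot centre at column 407), so I'll lower it gently.

Request:
{"method": "move_arm", "body": {"motion": [{"x": 0,"y": 0,"z": 0.5,"yaw": 0},{"x": 0,"y": 0,"z": 1.0,"yaw": 0},{"x": 0,"y": 0,"z": 1.2,"yaw": 0},{"x": 0,"y": 0,"z": 1.3,"yaw": 0},{"x": 0,"y": 0,"z": 1.4,"yaw": 0},{"x": 0,"y": 0,"z": 1.5,"yaw": 0},{"x": 0,"y": 0,"z": 1.6,"yaw": 0},{"x": 0,"y": 0,"z": 1.6,"yaw": 0}]}}

```text
clock: 7.12
eef_pos: [0.3919, -0.2436, 0.0813]
tool_rot: [0.977, 0.212, -0.0, -0.0]
ft_force: [-0.0, -0.0, -1.0]
grip_width: 0.0336
grasp_force: 59.8
```

Request:
{"method": "move_arm", "body": {"motion": [{"x": 0,"y": 0,"z": 0.1,"yaw": 0},{"x": 0,"y": 0,"z": 0.2,"yaw": 0},{"x": 0,"y": 0,"z": 0.3,"yaw": 0},{"x": 0,"y": 0,"z": 0.3,"yaw": 0}]}}

```text
clock: 7.62
eef_pos: [0.3919, -0.2436, 0.0782]
tool_rot: [0.977, 0.212, -0.0, -0.0]
ft_force: [-0.4, -0.4, -2.3]
grip_width: 0.0333
grasp_force: 59.8
```

Request:
{"method": "move_arm", "body": {"motion": [{"x": 0,"y": 0,"z": 0.1,"yaw": 0},{"x": 0,"y": 0,"z": 0.2,"yaw": 0},{"x": 0,"y": 0,"z": 0.3,"yaw": 0},{"x": 0,"y": 0,"z": 0.3,"yaw": 0}]}}

```text
clock: 8.12
eef_pos: [0.3919, -0.2436, 0.0752]
tool_rot: [0.977, 0.212, -0.0, 0.0]
ft_force: [-0.3, -0.6, -1.5]
grip_width: 0.034
grasp_force: 59.8
```

Request:
{"method": "move_arm", "body": {"motion": [{"x": 0,"y": 0,"z": 0.1,"yaw": 0},{"x": 0,"y": 0,"z": 0.2,"yaw": 0},{"x": 0,"y": 0,"z": 0.3,"yaw": 0},{"x": 0,"y": 0,"z": 0.4,"yaw": 0},{"x": 0,"y": 0,"z": 0.4,"yaw": 0}]}}

```text
clock: 8.75
eef_pos: [0.3921, -0.2437, 0.0721]
tool_rot: [0.977, 0.212, 0.0, 0.0]
ft_force: [-1.9, 0.9, 4.9]
grip_width: 0.0336
grasp_force: 60.5
```

Request:
{"method": "move_arm", "body": {"motion": [{"x": 0,"y": 0,"z": 0.1,"yaw": 0},{"x": 0,"y": 0,"z": 0.2,"yaw": 0},{"x": 0,"y": 0,"z": 0.3,"yaw": 0},{"x": 0,"y": 0,"z": 0.4,"yaw": 0},{"x": 0,"y": 0,"z": 0.5,"yaw": 0},{"x": 0,"y": 0,"z": 0.5,"yaw": 0}]}}

```text
clock: 9.5
eef_pos: [0.3921, -0.2437, 0.0672]
tool_rot: [0.977, 0.212, 0.0, 0.0]
ft_force: [-2.3, 0.6, 6.0]
grip_width: 0.0338
grasp_force: 60.6
```

Request:
{"method": "move_arm", "body": {"motion": [{"x": 0,"y": 0,"z": 0.1,"yaw": 0},{"x": 0,"y": 0,"z": 0.2,"yaw": 0},{"x": 0,"y": 0,"z": 0.3,"yaw": 0},{"x": 0,"y": 0,"z": 0.4,"yaw": 0},{"x": 0,"y": 0,"z": 0.5,"yaw": 0},{"x": 0,"y": 0,"z": 0.5,"yaw": 0}]}}

```text
clock: 10.25
eef_pos: [0.3921, -0.2437, 0.0622]
tool_rot: [0.977, 0.212, 0.0, 0.0]
ft_force: [-1.6, 0.0, 5.9]
grip_width: 0.0338
grasp_force: 60.6
```

Request:
{"method": "move_arm", "body": {"motion": [{"x": 0,"y": 0,"z": 0.1,"yaw": 0},{"x": 0,"y": 0,"z": 0.15,"yaw": 0},{"x": 0,"y": 0,"z": 0.2,"yaw": 0},{"x": 0,"y": 0,"z": 0.2,"yaw": 0}]}}

```text
clock: 10.75
eef_pos: [0.3921, -0.2437, 0.0603]
tool_rot: [0.977, 0.212, 0.0, 0.0]
ft_force: [-1.9, 0.5, 7.1]
grip_width: 0.0339
grasp_force: 60.6
```

Request:
{"method": "move_arm", "body": {"motion": [{"x": 0,"y": 0,"z": 0.04,"yaw": 0},{"x": 0,"y": 0,"z": 0.08,"yaw": 0},{"x": 0,"y": 0,"z": 0.08,"yaw": 0}]}}

```text
clock: 11.12
eef_pos: [0.3921, -0.2437, 0.0597]
tool_rot: [0.977, 0.212, 0.0, 0.0]
ft_force: [-2.7, 1.0, 8.3]
grip_width: 0.0335
grasp_force: 60.8
```

Request:
{"method": "move_arm", "body": {"motion": [{"x": 0,"y": 0,"z": 0.04,"yaw": 0},{"x": 0,"y": 0,"z": 0.06,"yaw": 0},{"x": 0,"y": 0,"z": 0.06,"yaw": 0}]}}

```text
clock: 11.5
eef_pos: [0.3921, -0.2437, 0.0596]
tool_rot: [0.977, 0.212, 0.0, 0.0]
ft_force: [-5.2, 2.0, 12.4]
grip_width: 0.0338
grasp_force: 61.3
```

Request:
{"method": "move_arm", "body": {"motion": [{"x": 0,"y": 0,"z": 0.05,"yaw": 0},{"x": 0,"y": 0,"z": 0.1,"yaw": 0},{"x": 0,"y": 0,"z": 0.1,"yaw": 0}]}}

```text
clock: 11.88
eef_pos: [0.3921, -0.2438, 0.0596]
tool_rot: [0.977, 0.212, 0.001, 0.001]
ft_force: [-6.1, 3.1, 20.7]
grip_width: 0.0334
grasp_force: 62.1
```

The bush is solidly seated: z has stopped at 0.0596 and the force is 20.7 N. I'll ease the load off, then let go.

Request:
{"method": "move_arm", "body": {"motion": [{"x": 0,"y": 0,"z": -0.07,"yaw": 0},{"x": 0,"y": 0,"z": -0.07,"yaw": 0}]}}

```text
clock: 12.12
eef_pos: [0.3921, -0.2438, 0.0596]
tool_rot: [0.977, 0.212, 0.0, 0.001]
ft_force: [-4.6, 2.4, 15.6]
grip_width: 0.0332
grasp_force: 61.4
```

Request:
{"method": "move_arm", "body": {"motion": [{"x": 0,"y": 0,"z": 0,"yaw": 0},{"x": 0,"y": 0,"z": 0,"yaw": 0},{"x": 0,"y": 0,"z": 0,"yaw": 0},{"x": 0,"y": 0,"z": 0,"yaw": 0},{"x": 0,"y": 0,"z": 0,"yaw": 0},{"x": 0,"y": 0,"z": -1,"yaw": 0},{"x": 0,"y": 0,"z": -3,"yaw": 0},{"x": 0,"y": 0,"z": -6,"yaw": 0},{"x": 0,"y": 0,"z": -9,"yaw": 0},{"x": 0,"y": 0,"z": -12,"yaw": 0},{"x": 0,"y": 0,"z": -12,"yaw": 0}], "gripper": 0.7}}

```text
clock: 13.5
eef_pos: [0.3937, -0.2447, 0.1807]
tool_rot: [0.977, 0.212, 0.002, 0.002]
ft_force: [-0.5, 0.5, -0.3]
grip_width: 0.0729
grasp_force: 0.0
```

Run:
```python
from h import *
s=bot.camera("scene");o=bot.get_obs();print(o["clock"],np.round(o["ft_force"],1),o["grip_width"])
cv2.imwrite("pics/g.png",cv2.resize(s[170:250,220:320],None,fx=7,fy=7,interpolation=cv2.INTER_CUBIC))
```

```text
13.55 [-0.1  0.7 -0.9] 0.07251935567523364
```

View pics/g.png

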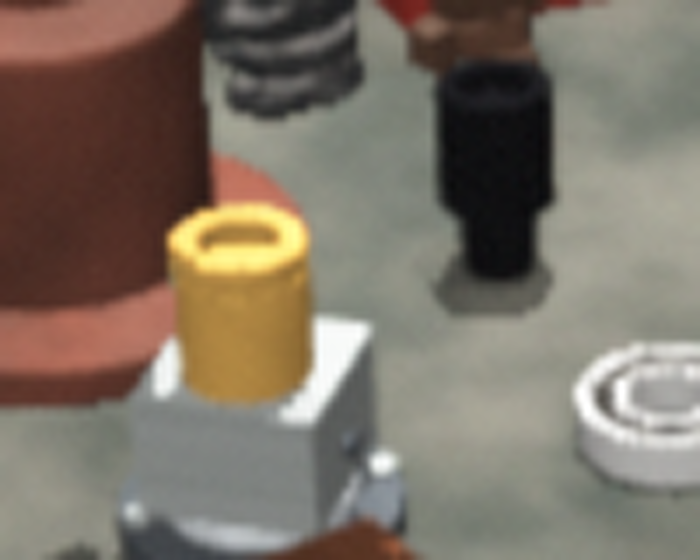

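The bush stands upright at crop pixel (245,300) with its shoulder on the housing. The seating height matches: the TCP stopped at 0.0596 against 0.0597 expected. The gripper is clear of everything.

```bash
python3 -c "
from workcell import bot
print(bot.job_done())"
```

```text
the job is handed in; nothing more can be done
None
```

The bronze bush is pressed into the housing bore with its shoulder down on the top face, released and handed in at about 13.6 s; the highest force I read was about 21 N, and no verdict came back.

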